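Open the squat safety can at the mould-polishing bench

ROBOT

A 6-joint arm with a two-finger parallel gripper is mounted at the origin on the work surface. World frame = base frame: x ahead of the robot, y to its left, z up, the work surface at z = 0. Lengths are in m, angles in degrees, forces in N, time in s.
With the tool pointing down it reaches from about 0.3 to 0.75 m from the base axis. Payload 8.5 kg.
Tool frame: the origin (TCP) lies at the very end of the fingers, on their centre line; the grasp point (between the pads) lies 19 mm behind it (env.grip_depth is the z of the grasp point in the tool frame, in m); z points along the fingers, y is the direction in which the jaws open and shut (so a half turn about z gives the same grasp; the last joint's range is limited). The gripper opens to 85 mm and grips with 20 to 120 N. Pads are 22 mm wide; open, the fingers measure 114 mm over their backs; the gripper's body (76 mm by 85 mm) begins 54 mm behind the grasp point. The pads swing forward as they close: fully open they stand 13 mm farther back than shut.
Start: joints at [-89.112, 21.807, 74.336, -0, 83.858, -12.336], TCP at [0.126, -0.535, 0.231] pointing down, gripper open.
Joint ranges: [-178.18, 178.18], [-50.72, 133.34], [12.68, 142.11], [-81.47, 261.47], [9.98, 163.14], [-165.26, 165.26]. Speed limits (degrees/s): [136.94, 136.94, 180, 180, 180, 180].

INTERFACE

Orientations are given as a 3x3 rotation matrix whose columns are the frame's x, y, z axes.
In Python, from rig import env gives the robot as it stands.
- The arm moves only by the tool apply_moves, never from a script. Its argument "plan" is a list of rows, each an object of numbers: "tx", "ty", "tz": the shift along the world's x, y, z in mm; "rx", "ry", "rz": the turn, a rotation vector about the world's x, y, z in rad; "jaw": the opening, from -1 (shut) to 1 (fully open). A call has 1 to 12 rows; each row is the pose to reach, as a shift and turn from the pose measured when the call began; what a row does not reach only later rows make up. A row lasts 1/10 s, in which the tool goes at most 50 mm and 8.59 degrees, less where a joint would pass 70% of its speed; a pose out of reach is approached as far as the arm can. A call with a gripper value outside its range is refused whole. The fingers move at their own pace and stop on an object; "grip_force" is the grip in N (left out, the last holds). Time passes only in rows, so rows that repeat a pose let the fingers close. It gives the time, the measured TCP pose, the force and the opening at its end, in the units of the state.
- env.observe(): the state, without advancing time (a new reading comes with each control period).
- env.get_image(name): name is "side" or "top"; returns a dict with "image" (480x640x3 uint8, red, green, blue), "intrinsics" (3x3 intrinsics, pixels), "world_from_camera" (4x4, takes a point from camera to world coordinates). Camera axes: x right, y up, looking along -z (the intrinsics and any distortion apply to the point x, -y, -z); pixel columns grow to the right and rows downward; lengths in m; the calibration is good to about 2 mm. A picture is of the moment at which its call begins. There is no depth.
- env.close_job(): hands the job in, once; it reports no verdict.
The state is a dict: "time_s": time; "q": joint angles; "qvel": joint speeds; "joint_efforts": joint torques, N m; "position": TCP position; "tool_rot": TCP orientation; "ft_force": force on the tool from outside, world axes, zero at the start; "wrist_torque": the same for the moment, N m; "grip_width": finger opening in m.
Only numpy, scipy, OpenCV 4.12 (cv2) and the standard library are available. Lean on these libraries where they do the work, as an engineer would, in place of code of your own. Each camera call takes 0.05 s, during which the arm holds its last target.

TASK

Two safety cans with the same push-and-turn cap stand on the polishing bench; open the squat one. Press its cap firmly down against the spring, keep it down while you turn it anticlockwise (seen from above) about a sixth of a turn, then let go so that it springs up out of its catches. Leave the tall, slim can shut, its cap neither pressed nor turned.

Things in the scene. Friction and masses are not known exactly. Their poses are not given: they have to be found in the camera images.
- squat_can: The squat can to open: bare aluminium, 100 mm across, 80 mm high, screwed to the bench; origin: centre of its underside. Three steel catches (within 35 mm of the axis, tops 18 mm below the flange's top) block the shut cap after about 5 degrees of turn unless it is pressed at least 5 mm down (8 is comfortable). Let go before it is clear of them, it stays caught under them. The cap never comes off.
- squat_knob (a point): Centre of the top of the round knob on the squat can's cap, on its turning axis, 146 mm above the bench when shut; z up. Black cap: flange 54 mm across and 6 mm thick, on it the ribbed knob to grip, 40 mm across, 26 mm tall. Spring: 8 N starts it down, 12 N holds it 8 mm down, stop at 10 mm. Once clear of the catches the spring lifts it to 8 mm above its shut height.
- squat_turn (a joint): Turn of the squat can's cap in rad: 0 shut, growing anticlockwise seen from above, stop at 1.2; clear of the catches from about 0.82. It turns easily while pressed and stays where it is left.
- tall_knob (a point): A point on the top rim of the knob on the tall can's cap; that cap's axis is 20 mm back along this point's -x. Tall can: bare aluminium, 72 mm across, 130 mm high, screwed down, identical cap, knob top 196 mm above the bench; leave it shut. The cans stand at least 240 mm apart, either one on the left. Bystanders: steel pot 50 mm high between them, brass stick, mould 72 mm high beyond.
Not all that is in view belongs to the job. Leave any blue or green look-alike of the squat_can alone.

How it is judged:
By the outcome, as a careful person would: the job done as asked, in the order asked, and still so for the second after the job is handed in, with the robot touching nothing.
It also fails if it takes over 40 s, if anything falls off the work surface, if the arm or the gripper's body presses on something with over 40 N, if the wrist force passes 120 N, or if a joint passes its speed limit or range.

## Working session

There is one attempt and no reset: what is moved stays moved. The work goes in short steps, Python scripts to look and compute and a tool call to move; the robot and the scene stay as the last step left them, time stands still between calls to the robot, and variables do not carry over. Pictures are saved under pics/ and viewed, and the job is handed in when it is done.

Besides the shell and the picture viewer there is one more tool, called after "Call:" as name([rows], argument=value, ...), one row to a line, values as JSON. apply_moves: Moves the arm, as the interface text tells. Its arguments: {"type":"object","properties":{"plan":{"type":"array","items":{"type":"object","properties":{"tx":{"type":"number"},"ty":{"type":"number"},"tz":{"type":"number"},"rx":{"type":"number"},"ry":{"type":"number"},"rz":{"type":"number"},"jaw":{"type":"number"}}}},"grip_force":{"type":"number"}},"required":["plan"]}

```bash
mkdir -p pics
python3 - <<'E'
from rig import env
import cv2
for n in("side","top"):
    d=env.get_image(n); cv2.imwrite(f"pics/{n}0.png",d["image"][...,::-1]); print(n,d["intrinsics"],d["world_from_camera"],[k for k in d])
print(env.observe(),env.grip_depth)
E
```

```text
side [[619.52251367   0.         323.24966315]
 [  0.         619.52251367 231.27315297]
 [  0.           0.           1.        ]] [[-0.99210021  0.07999115 -0.09663642  0.36001439]
 [-0.12422289 -0.51903733  0.84567661  1.04307624]
 [ 0.01748873  0.85100039  0.52487377  0.7673378 ]
 [ 0.          0.          0.          1.        ]] ['image', 'intrinsics', 'world_from_camera']
top [[449.49597462   0.         320.96923861]
 [  0.         449.49597462 244.94615984]
 [  0.           0.           1.        ]] [[ 0.00717836  0.99694231 -0.07781071  0.41251805]
 [-0.99987368  0.00825935  0.01357961  0.07092737]
 [ 0.01418075  0.0777034   0.99687566  1.00812681]
 [ 0.          0.          0.          1.        ]] ['image', 'intrinsics', 'world_from_camera']
{'time_s': 0.1, 'q': array([-8.91112279e+01,  2.18385058e+01,  7.43794519e+01,  6.46819799e-05,
        8.38595343e+01, -1.23369201e+01]), 'qvel': array([ 0.01141908, -0.11501901, -0.1078581 ,  0.05937101,  0.10468654,
       -0.05143103]), 'joint_efforts': array([ 5.72990786e-03, -4.49215472e+01, -2.31656170e+01, -1.00349935e-04,
        3.62532417e-03,  1.69293435e-05]), 'position': array([ 0.12581621, -0.53514154,  0.23076628]), 'tool_rot': array([[ 9.73476440e-01,  2.28787281e-01, -1.98566550e-05],
       [ 2.28787098e-01, -9.73475544e-01,  1.35234308e-03],
       [ 2.90068928e-04, -1.32101707e-03, -9.99999085e-01]]), 'ft_force': array([-0.09811577,  0.20202052,  0.22909959]), 'wrist_torque': array([ 0.0470336 ,  0.03329023, -0.02463967]), 'grip_width': 0.08535266980079292} -0.0187
```

View pics/side0.png

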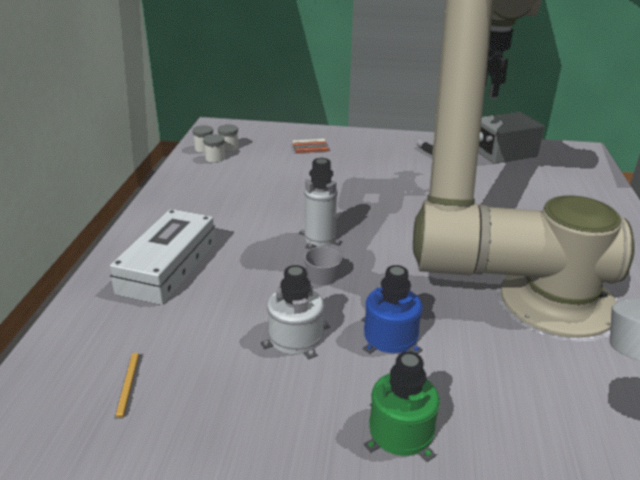

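View pics/top0.png

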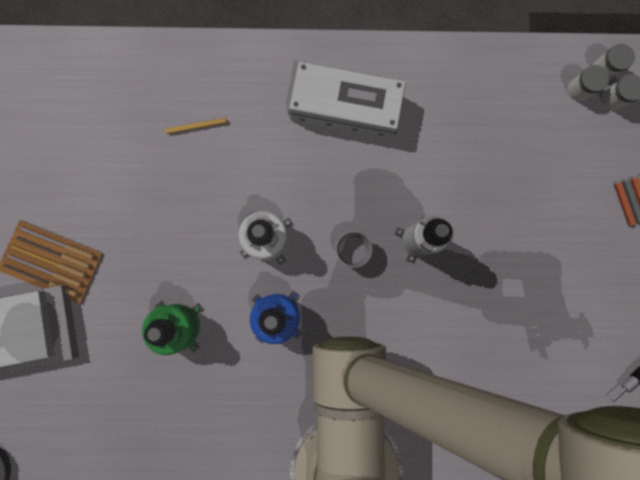

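The bare aluminium squat can has its knob at side (295,275) and top (261,232). It could be confused with the blue can (side 396,275; top 272,321), the green can (side 408,362; top 157,333) and the tall can (side 321,168; top 437,232). I choose the bare squat one and check it in close crops.

Run:
```python
import cv2,numpy as np
a=cv2.imread("pics/side0.png")[255:365,240:350]; b=cv2.imread("pics/top0.png")[200:270,225:295]
a=cv2.resize(a,(400,400),interpolation=cv2.INTER_CUBIC);b=cv2.resize(b,(400,400),interpolation=cv2.INTER_CUBIC)
o=np.hstack([a,b]); o=cv2.convertScaleAbs(o,alpha=1.6,beta=20)
cv2.imwrite("pics/crop0.png",o)
```

```text
(no output)
```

View pics/crop0.png

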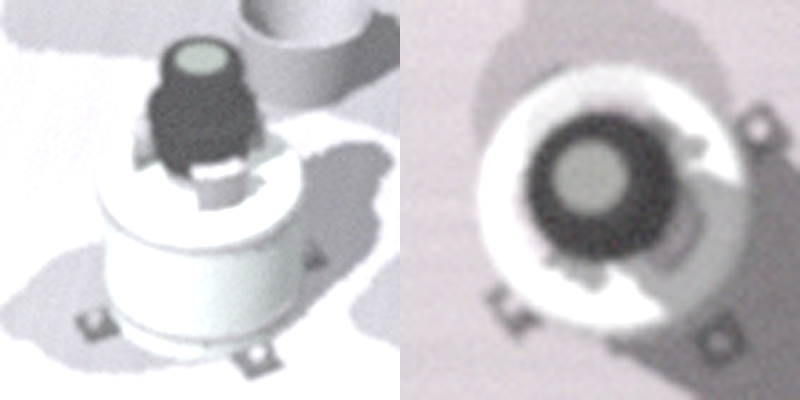

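The crop shows a bare aluminium squat body with a black cap. The pale disc on the knob top is at side (295.3,271) and top (258,231). Next I triangulate it.

```bash
cat > h.py <<'E'
import numpy as np
K={"side":(619.52251367,323.24966315,231.27315297),"top":(449.49597462,320.96923861,244.94615984)}
T={"side":np.array([[-0.99210021,0.07999115,-0.09663642,0.36001439],[-0.12422289,-0.51903733,0.84567661,1.04307624],[0.01748873,0.85100039,0.52487377,0.7673378]]),
"top":np.array([[0.00717836,0.99694231,-0.07781071,0.41251805],[-0.99987368,0.00825935,0.01357961,0.07092737],[0.01418075,0.0777034,0.99687566,1.00812681]])}
def ray(n,u,v):
    f,cx,cy=K[n]; d=T[n][:,:3]@np.array([(u-cx)/f,-(v-cy)/f,-1]); return T[n][:,3],d/np.linalg.norm(d)
def tri(s,t):
    A=np.zeros((3,3));b=np.zeros(3);R=[ray("side",*s),ray("top",*t)]
    for o,d in R: P=np.eye(3)-np.outer(d,d);A+=P;b+=P@o
    x=np.linalg.solve(A,b); return x,[np.linalg.norm(np.cross(x-o,d)) for o,d in R]
def atz(n,u,v,z):
    o,d=ray(n,u,v); return o+d*(z-o[2])/d[2]
def proj(n,p):
    f,cx,cy=K[n]; c=T[n][:,:3].T@(np.array(p)-T[n][:,3]); return cx+f*c[0]/-c[2],cy-f*c[1]/-c[2]
E
python3 - <<'E'
from h import *
import cv2
np.set_printoptions(precision=4,suppress=True)
print(tri((295.2,270.7),(257.9,230.9)))
x,_=tri((295.2,270.7),(257.9,230.9))
print(atz("side",295.2,270.7,.146),atz("top",257.9,230.9,.146))
# disc centroid by threshold
for n,(u,v) in {"side":(295,271),"top":(258,231)}.items():
    im=cv2.imread(f"pics/{n}0.png",0); r=9
    c=im[v-r:v+r+1,u-r:u+r+1].astype(int); print(n);print(c)
# can body rim circle z=.08 in overlay
for n in("side","top"):
    im=cv2.imread(f"pics/{n}0.png"); im=cv2.resize(im,None,fx=4,fy=4,interpolation=cv2.INTER_CUBIC)
    for z,r in((.146,.020),(.12,.027),(.08,.05),(0,.05)):
        pts=[proj(n,(x[0]+r*np.cos(a),x[1]+r*np.sin(a),z)) for a in np.linspace(0,6.283,60)]
        cv2.polylines(im,[np.int32((np.array(pts)+.5)*4)],True,(0,0,255),1)
    u,v=proj(n,(x[0],x[1],.08)); u=int(u*4);v=int(v*4)
    cv2.imwrite(f"pics/ov_{n}.png",im[v-250:v+250,u-200:u+200])
a=np.hstack([cv2.imread("pics/ov_side.png"),cv2.imread("pics/ov_top.png")]);cv2.imwrite("pics/ov.png",a)
E
```

```text
(array([0.5058, 0.1806, 0.1477]), [np.float64(5.753490432115353e-05), np.float64(5.75349043210638e-05)])
[0.5062 0.1783 0.146 ] [0.5059 0.1808 0.146 ]
side
[[124 122 125 122 120 124 121 124 124 125 122 125 124 124 124 124 122 121
  114]
 [124 122 124 125 121 119 122 118 123 123 124 123 123 122 125 121 120 120
  115]
 [123 125 121 120 117 112 108 108 106 111 110 107 109 114 118 120 122 122
  119]
 [123 116 113 108  98  88  86  81  82  80  79  83  87  94  98 106 115 118
  118]
 [116 104  88  76  71  69  71  72  76  72  77  72  72  68  74  80  92 104
  113]
 [101  79  65  62  71  84  85  91  97  96  99  92  92  81  70  63  66  80
   93]
 [ 72  59  63  77  93 105 108 110 111 109 110 110 109 104  93  80  60  57
   71]
 [ 57  57  72  94 106 112 114 114 113 112 113 112 114 111 108  93  74  50
   53]
 [ 48  60  84 105 112 113 112 113 113 115 113 111 113 114 116 101  77  52
   45]
 [ 48  60  85 108 113 114 113 112 113 111 113 114 114 113 111 100  78  57
   52]
 [ 45  61  78 103 110 113 113 113 115 112 112 114 114 110 111  92  69  51
   49]
 [ 50  55  66  84  97 106 110 112 112 113 111 112 108
[... 1439 characters left out ...]
  96  94  94  97  95  96  94  89  69  44  37
   35]
 [ 33  34  41  68  89  94  96  95  99  96  96  98  97  91  79  59  42  39
   32]
 [ 33  39  40  56  75  92  95  96  96  94  95  95  91  83  70  44  39  40
   32]
 [ 37  37  39  43  61  79  85  89  92  94  94  91  81  71  54  41  36  31
   33]
 [ 33  36  39  39  50  62  72  78  81  81  81  76  67  50  40  41  39  36
   24]
 [ 37  40  38  40  40  41  50  57  62  61  61  55  47  41  40  36  34  34
   31]
 [ 49  34  26  32  38  40  33  42  43  38  42  40  41  38  37  34  28  28
   27]
 [ 59  42  41  36  34  35  32  35  35  35  34  30  35  38  33  34  34  28
   32]
 [ 84  58  37  39  36  38  35  33  35  32  38  34  33  31  35  34  26  28
   29]]
```

View pics/ov.png

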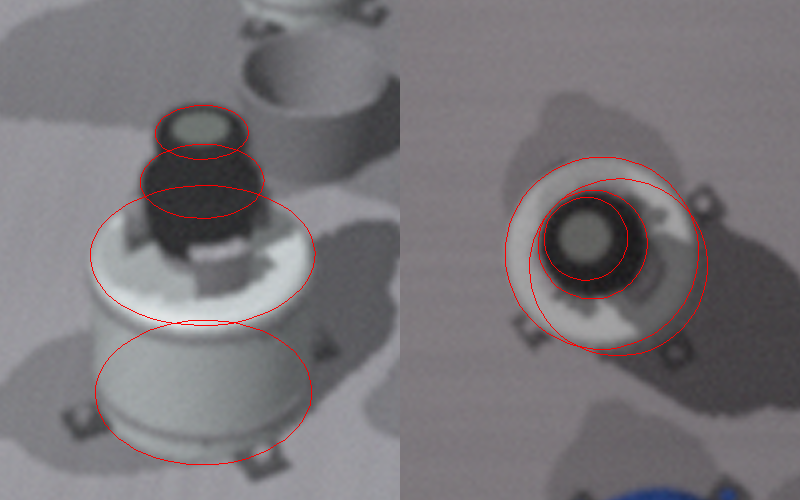

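The can overlay fits in both views. The knob axis is at about (0.506, 0.180), with its top at about 0.147 (the text says 0.146). I go there high.

Call:
apply_moves([
  {"tz":40,"jaw":1},
  {"tz":70,"tx":10,"ty":20,"jaw":1},
  {"tz":80,"tx":30,"ty":57,"jaw":1},
  {"tz":80,"tx":53,"ty":100,"jaw":1},
  {"tz":80,"tx":74,"ty":140,"jaw":1},
  {"tz":80,"tx":96,"ty":180,"jaw":1},
  {"tz":80,"tx":117,"ty":220,"jaw":1},
  {"tz":80,"tx":138,"ty":260,"jaw":1},
  {"tz":80,"tx":159,"ty":300,"jaw":1},
  {"tz":80,"tx":181,"ty":340,"jaw":1},
  {"tz":80,"tx":202,"ty":380,"jaw":1},
  {"tz":80,"tx":223,"ty":420,"jaw":1},
], grip_force=60)

```text
validation failed for argument at $.pl...
```

Call:
apply_moves([
  {"tx":0,"ty":0,"tz":40,"rx":0,"ry":0,"rz":0,"jaw":1},
], grip_force=60)

```text
time_s: 0.2
position: [0.1257, -0.5333, 0.2665]
tool_rot: [[0.974, 0.229, -0.0], [0.229, -0.973, 0.012], [0.003, -0.012, -1.0]]
ft_force: [-0.1, -0.8, -0.1]
grip_width: 0.0856
```

Call:
apply_moves([
  {"tx":10,"ty":20,"tz":20,"rx":0,"ry":0,"rz":0,"jaw":1},
  {"tx":30,"ty":57,"tz":34,"rx":0,"ry":0,"rz":0,"jaw":1},
  {"tx":53,"ty":100,"tz":34,"rx":0,"ry":0,"rz":0,"jaw":1},
  {"tx":74,"ty":140,"tz":34,"rx":0,"ry":0,"rz":0,"jaw":1},
  {"tx":96,"ty":180,"tz":34,"rx":0,"ry":0,"rz":0,"jaw":1},
  {"tx":117,"ty":220,"tz":34,"rx":0,"ry":0,"rz":0,"jaw":1},
  {"tx":138,"ty":260,"tz":34,"rx":0,"ry":0,"rz":0,"jaw":1},
  {"tx":159,"ty":300,"tz":34,"rx":0,"ry":0,"rz":0,"jaw":1},
  {"tx":181,"ty":340,"tz":34,"rx":0,"ry":0,"rz":0,"jaw":1},
  {"tx":202,"ty":380,"tz":34,"rx":0,"ry":0,"rz":0,"jaw":1},
  {"tx":223,"ty":420,"tz":34,"rx":0,"ry":0,"rz":0,"jaw":1},
  {"tx":223,"ty":420,"tz":34,"rx":0,"ry":0,"rz":0,"jaw":1},
], grip_force=60)

```text
time_s: 1.4
position: [0.3498, -0.109, 0.3005]
tool_rot: [[0.972, 0.236, 0.0], [0.236, -0.972, 0.014], [0.003, -0.013, -1.0]]
ft_force: [-0.2, 0.7, -0.3]
grip_width: 0.0853
```

Call:
apply_moves([
  {"tx":20,"ty":36,"tz":0,"rx":-0.0135,"ry":0,"rz":0,"jaw":1},
  {"tx":40,"ty":74,"tz":0,"rx":-0.0135,"ry":0,"rz":0,"jaw":1},
  {"tx":60,"ty":111,"tz":0,"rx":-0.0135,"ry":0,"rz":0,"jaw":1},
  {"tx":80,"ty":148,"tz":0,"rx":-0.0135,"ry":0,"rz":0,"jaw":1},
  {"tx":100,"ty":185,"tz":0,"rx":-0.0135,"ry":0,"rz":0,"jaw":1},
  {"tx":120,"ty":222,"tz":0,"rx":-0.0135,"ry":0,"rz":0,"jaw":1},
  {"tx":140,"ty":259,"tz":0,"rx":-0.0135,"ry":0,"rz":0,"jaw":1},
  {"tx":156,"ty":289,"tz":0,"rx":-0.0135,"ry":0,"rz":0,"jaw":1},
  {"tx":156,"ty":289,"tz":0,"rx":-0.0135,"ry":0,"rz":0,"jaw":1},
  {"tx":156,"ty":289,"tz":0,"rx":-0.0135,"ry":0,"rz":0,"jaw":1},
], grip_force=60)

```text
time_s: 2.4
position: [0.5058, 0.1798, 0.2998]
tool_rot: [[0.972, 0.237, -0.001], [0.237, -0.972, -0.0], [-0.001, 0.0, -1.0]]
ft_force: [-0.7, -1.0, 0.2]
grip_width: 0.0857
```

Run:
```python
from rig import env
import cv2,numpy as np
o=env.observe();print(o["position"],o["q"],o["tool_rot"])
ims=[cv2.resize(env.get_image(n)["image"][...,::-1],(400,300)) for n in("side","top")]
cv2.imwrite("pics/a1.png",np.hstack(ims))
```

```text
[0.50582107 0.17978423 0.29980131] [ 6.93077634e+00  1.82374964e+01  6.85080821e+01 -1.49296961e-02
  9.33325375e+01  8.32413446e+01] [[ 9.71595416e-01  2.36644459e-01 -1.32202966e-03]
 [ 2.36644102e-01 -9.71596310e-01 -4.22750314e-04]
 [-1.38452066e-03  9.78917460e-05 -9.99999037e-01]]
```

View pics/a1.png

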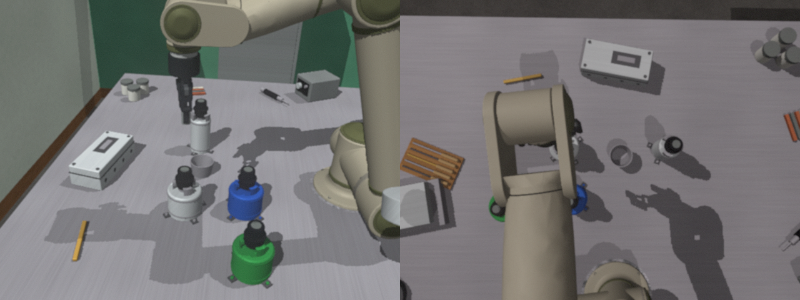

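The arm is above the right can. I descend with the jaws open.

Call:
apply_moves([
  {"tx":0,"ty":0,"tz":-35,"rx":0,"ry":0,"rz":0,"jaw":1},
  {"tx":0,"ty":0,"tz":-70,"rx":0,"ry":0,"rz":0,"jaw":1},
  {"tx":0,"ty":0,"tz":-105,"rx":0,"ry":0,"rz":0,"jaw":1},
  {"tx":0,"ty":0,"tz":-130,"rx":0,"ry":0,"rz":0,"jaw":1},
  {"tx":0,"ty":0,"tz":-150,"rx":0,"ry":0,"rz":0,"jaw":1},
  {"tx":0,"ty":0,"tz":-160,"rx":0,"ry":0,"rz":0,"jaw":1},
  {"tx":0,"ty":0,"tz":-160,"rx":0,"ry":0,"rz":0,"jaw":1},
], grip_force=60)

```text
time_s: 3.2
position: [0.5052, 0.1782, 0.1399]
tool_rot: [[0.972, 0.234, -0.002], [0.234, -0.972, -0.001], [-0.002, 0.0, -1.0]]
ft_force: [0.2, -0.1, 0.1]
grip_width: 0.0854
```

Run:
```python
from rig import env
import cv2,numpy as np
im=env.get_image("side")["image"][...,::-1]
cv2.imwrite("pics/a2.png",cv2.resize(im[180:360,220:370],(600,720))[:600])
```

```text
(no output)
```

View pics/a2.png

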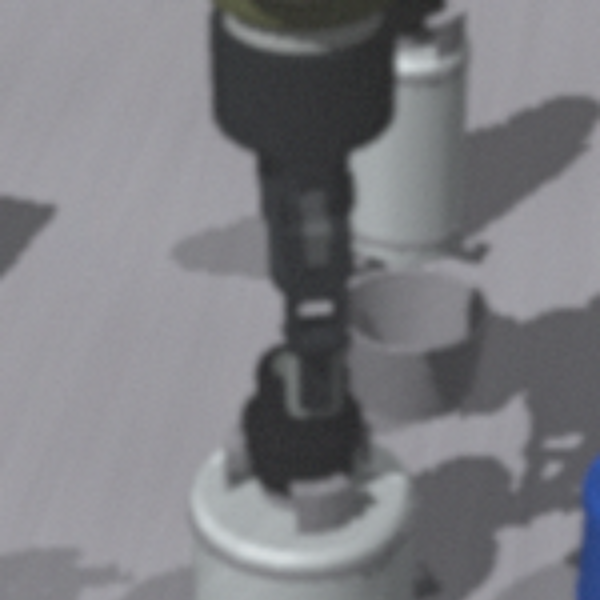

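Call:
apply_moves([
  {"tx":0.8,"ty":1.8,"tz":-9,"rx":0,"ry":0,"rz":0,"jaw":1},
  {"tx":0.8,"ty":1.8,"tz":-17,"rx":0,"ry":0,"rz":0,"jaw":1},
  {"tx":0.8,"ty":1.8,"tz":-17,"rx":0,"ry":0,"rz":0,"jaw":1},
  {"tx":0.8,"ty":1.8,"tz":-17,"rx":0,"ry":0,"rz":0,"jaw":0.3},
  {"tx":0.8,"ty":1.8,"tz":-17,"rx":0,"ry":0,"rz":0,"jaw":0.1},
  {"tx":0.8,"ty":1.8,"tz":-17,"rx":0,"ry":0,"rz":0,"jaw":0.1},
], grip_force=60)

```text
time_s: 3.85
position: [0.5067, 0.1803, 0.1242]
tool_rot: [[0.972, 0.234, 0.0], [0.234, -0.972, -0.0], [0.0, 0.0, -1.0]]
ft_force: [-0.7, -0.4, -0.8]
grip_width: 0.0474
```

Run:
```python
from rig import env
import cv2,numpy as np
im=env.get_image("side")["image"][...,::-1]
cv2.imwrite("pics/a3.png",cv2.resize(im[220:340,240:350],(660,720),interpolation=cv2.INTER_CUBIC)[:600])
print(env.observe()["ft_force"],env.observe()["wrist_torque"])
```

```text
[ 0.17044291  0.74874537 -0.15906111] [ 0.00368294 -0.0272949   0.04148152]
```

View pics/a3.png

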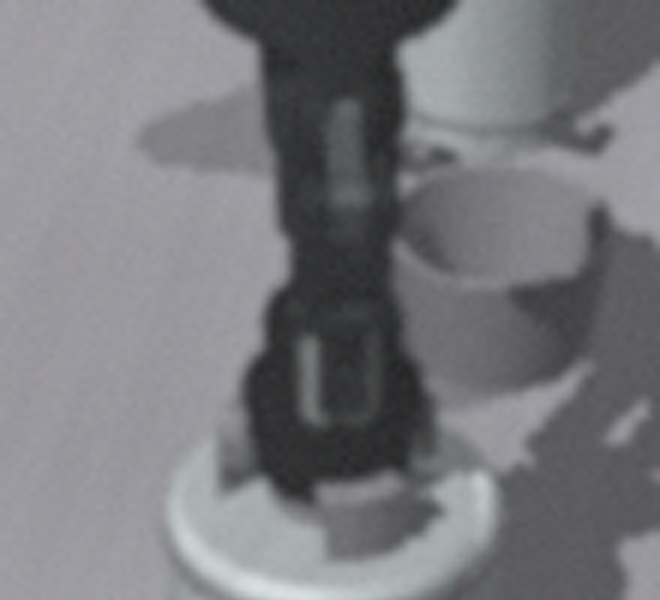

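The fingers straddle the knob with no contact force. I close the jaws.

Call:
apply_moves([
  {"tx":-0.5,"ty":0,"tz":-2,"rx":0,"ry":0,"rz":0,"jaw":0.1},
  {"tx":-0.5,"ty":0,"tz":-2,"rx":0,"ry":0,"rz":0,"jaw":0},
  {"tx":-0.5,"ty":0,"tz":-2,"rx":0,"ry":0,"rz":0,"jaw":-1},
  {"tx":-0.5,"ty":0,"tz":-2,"rx":0,"ry":0,"rz":0,"jaw":-1},
  {"tx":-0.5,"ty":0,"tz":-2,"rx":0,"ry":0,"rz":0,"jaw":-1},
], grip_force=60)

```text
time_s: 4.4
position: [0.506, 0.1808, 0.1225]
tool_rot: [[0.972, 0.234, 0.001], [0.234, -0.972, 0.001], [0.001, -0.001, -1.0]]
ft_force: [-2.6, 4.6, 5.4]
grip_width: 0.0382
```

Call:
apply_moves([
  {"tx":0,"ty":0,"tz":-2,"rx":0,"ry":0,"rz":0,"jaw":-1},
  {"tx":0,"ty":0,"tz":-4,"rx":0,"ry":0,"rz":0,"jaw":-1},
  {"tx":0,"ty":0,"tz":-6,"rx":0,"ry":0,"rz":0,"jaw":-1},
  {"tx":0,"ty":0,"tz":-8,"rx":0,"ry":0,"rz":0,"jaw":-1},
  {"tx":0,"ty":0,"tz":-8.5,"rx":0,"ry":0,"rz":0,"jaw":-1},
  {"tx":0,"ty":0,"tz":-8.5,"rx":0,"ry":0,"rz":0,"jaw":-1},
], grip_force=60)

```text
time_s: 5.0
position: [0.5062, 0.1809, 0.115]
tool_rot: [[0.972, 0.235, 0.002], [0.235, -0.972, 0.001], [0.002, -0.0, -1.0]]
ft_force: [-3.7, 1.2, 11.5]
grip_width: 0.0387
```

Run:
```python
from rig import env
import cv2,numpy as np
im=env.get_image("side")["image"][...,::-1]
cv2.imwrite("pics/a4.png",cv2.resize(im[220:340,240:350],(660,720),interpolation=cv2.INTER_CUBIC)[:600])
o=env.observe();print(o["position"],o["ft_force"],o["wrist_torque"],o["q"])
```

```text
[0.50616461 0.18087247 0.11504058] [-4.1959953   2.78079392 11.10606259] [0.24390626 0.69493879 0.01301865] [7.02031063e+00 2.70835272e+01 8.67080748e+01 3.70935576e-02
 6.60964045e+01 8.34379960e+01]
```

View pics/a4.png

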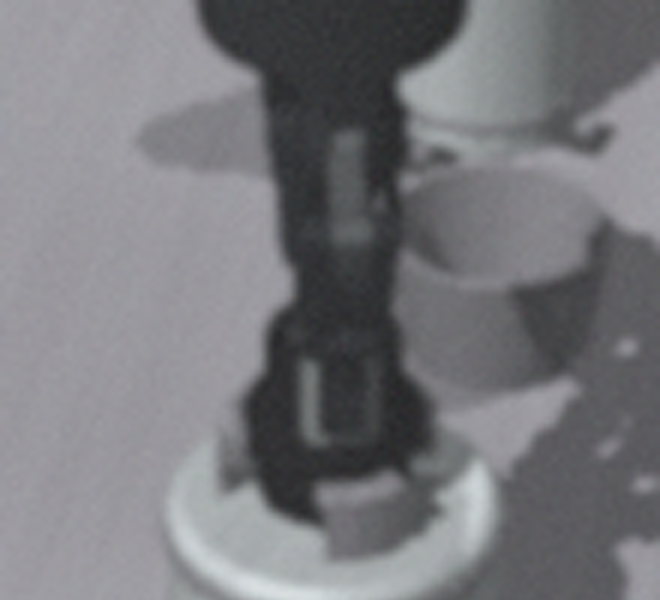

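The cap is about 7 mm down at 11 N, as the spring data predict. I press 1 mm further and start turning.

Call:
apply_moves([
  {"tx":0,"ty":0,"tz":-1.2,"rx":0,"ry":0,"rz":0,"jaw":-1},
  {"tx":0,"ty":0,"tz":-1.2,"rx":0,"ry":0,"rz":0.08,"jaw":-1},
  {"tx":0,"ty":0,"tz":-1.2,"rx":0,"ry":0,"rz":0.17,"jaw":-1},
  {"tx":0,"ty":0,"tz":-1.2,"rx":0,"ry":0,"rz":0.26,"jaw":-1},
  {"tx":0,"ty":0,"tz":-1.2,"rx":0,"ry":0,"rz":0.35,"jaw":-1},
  {"tx":0,"ty":0,"tz":-1.2,"rx":0,"ry":0,"rz":0.35,"jaw":-1},
], grip_force=60)

```text
time_s: 5.65
position: [0.5063, 0.1807, 0.1148]
tool_rot: [[0.831, 0.556, 0.003], [0.556, -0.831, 0.001], [0.003, 0.001, -1.0]]
ft_force: [-3.8, -0.8, 10.4]
grip_width: 0.0381
```

Run:
```python
from rig import env
import cv2,numpy as np
im=env.get_image("side")["image"][...,::-1]
cv2.imwrite("pics/a5.png",cv2.resize(im[220:340,240:350],(660,720),interpolation=cv2.INTER_CUBIC)[:600])
o=env.observe();print(o["position"],o["ft_force"],o["wrist_torque"],o["q"])
```

```text
[0.5063229  0.18074281 0.11483737] [-3.3923811   0.45954957 11.64775173] [0.05837574 0.67703444 0.07040466] [7.00002455e+00 2.70886291e+01 8.67402913e+01 4.63018832e-02
 6.60122161e+01 6.33147073e+01]
```

View pics/a5.png

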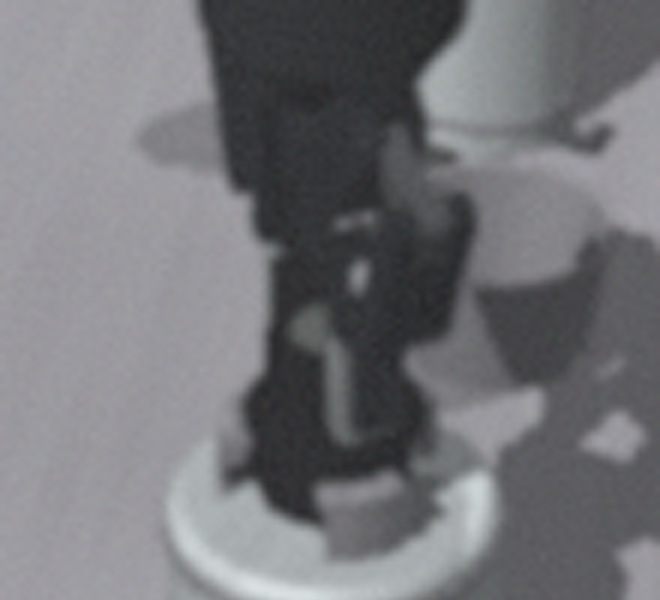

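The turn is free (torque about z only 0.07 N m) and the cap is still pressed at 11.6 N. I continue.

Call:
apply_moves([
  {"tx":0,"ty":0,"tz":-1.6,"rx":0,"ry":0,"rz":0.06,"jaw":-1},
  {"tx":0,"ty":0,"tz":-1.6,"rx":0,"ry":0,"rz":0.16,"jaw":-1},
  {"tx":0,"ty":0,"tz":-1.6,"rx":0,"ry":0,"rz":0.26,"jaw":-1},
  {"tx":0,"ty":0,"tz":-1.6,"rx":0,"ry":0,"rz":0.36,"jaw":-1},
  {"tx":0,"ty":0,"tz":-1.6,"rx":0,"ry":0,"rz":0.46,"jaw":-1},
  {"tx":0,"ty":0,"tz":-1.6,"rx":0,"ry":0,"rz":0.56,"jaw":-1},
  {"tx":0,"ty":0,"tz":-1.6,"rx":0,"ry":0,"rz":0.64,"jaw":-1},
  {"tx":0,"ty":0,"tz":-1.6,"rx":0,"ry":0,"rz":0.69,"jaw":-1},
  {"tx":0,"ty":0,"tz":-1.6,"rx":0,"ry":0,"rz":0.69,"jaw":-1},
], grip_force=60)

```text
time_s: 6.6
position: [0.5068, 0.1806, 0.1144]
tool_rot: [[0.288, 0.958, 0.003], [0.958, -0.288, 0.002], [0.003, 0.002, -1.0]]
ft_force: [-3.1, 0.3, 11.0]
grip_width: 0.0379
```

Run:
```python
from rig import env
import cv2,numpy as np
im=env.get_image("side")["image"][...,::-1]
cv2.imwrite("pics/a6.png",cv2.resize(im[220:340,240:350],(660,720),interpolation=cv2.INTER_CUBIC)[:600])
o=env.observe();print(o["position"],o["ft_force"],o["wrist_torque"],o["q"],np.arctan2(*o["tool_rot"][[1,0],0])-np.arctan2(.235,.972))
```

```text
[0.50674503 0.18057145 0.11438501] [-3.05887809 -0.10524243 11.63652177] [-0.00354365  0.51946985  0.0810846 ] [ 6.94570524 27.12922997 86.75712804  0.11363573 65.91378556 23.67173375] 1.0408520967206032
```

View pics/a6.png

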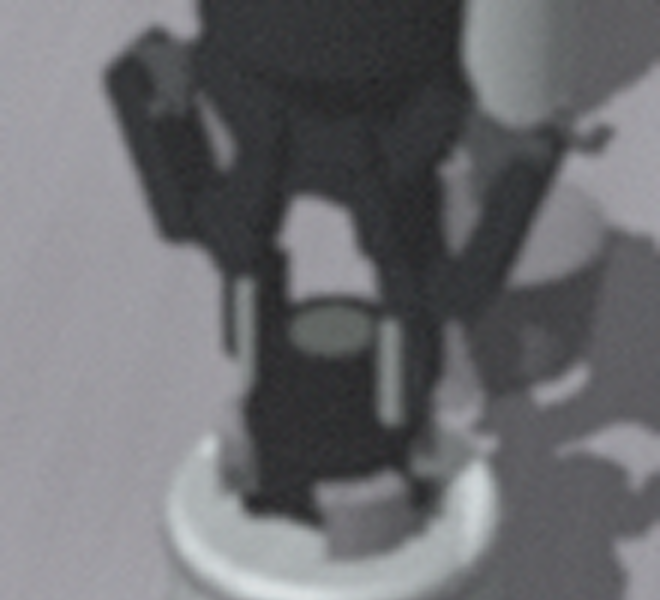

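The tool has turned 1.04 rad with the cap still pressed at 11.6 N. The torque stayed very low, so slip is unlikely. I let go.

Call:
apply_moves([
  {"tx":0,"ty":0,"tz":-1,"rx":0,"ry":0,"rz":0,"jaw":1},
  {"tx":0,"ty":0,"tz":0,"rx":0,"ry":0,"rz":0,"jaw":1},
  {"tx":0,"ty":0,"tz":0,"rx":0,"ry":0,"rz":0,"jaw":1},
  {"tx":0,"ty":0,"tz":0,"rx":0,"ry":0,"rz":0,"jaw":1},
  {"tx":0,"ty":0,"tz":0,"rx":0,"ry":0,"rz":0,"jaw":1},
  {"tx":0,"ty":0,"tz":0,"rx":0,"ry":0,"rz":0,"jaw":1},
], grip_force=60)

```text
time_s: 7.25
position: [0.5066, 0.1805, 0.1141]
tool_rot: [[0.289, 0.957, 0.003], [0.957, -0.289, 0.002], [0.003, 0.002, -1.0]]
ft_force: [-0.3, -0.2, -0.6]
grip_width: 0.0857
```

Run:
```python
from rig import env
import cv2,numpy as np
im=env.get_image("side")["image"][...,::-1]
cv2.imwrite("pics/a7.png",cv2.resize(im[220:340,240:350],(660,720),interpolation=cv2.INTER_CUBIC)[:600])
o=env.observe();print(o["position"],o["ft_force"],o["grip_width"])
```

```text
[0.50665225 0.18055752 0.11418926] [ 0.47919835  0.34735789 -0.18757144] 0.08541017256670451
```

View pics/a7.png

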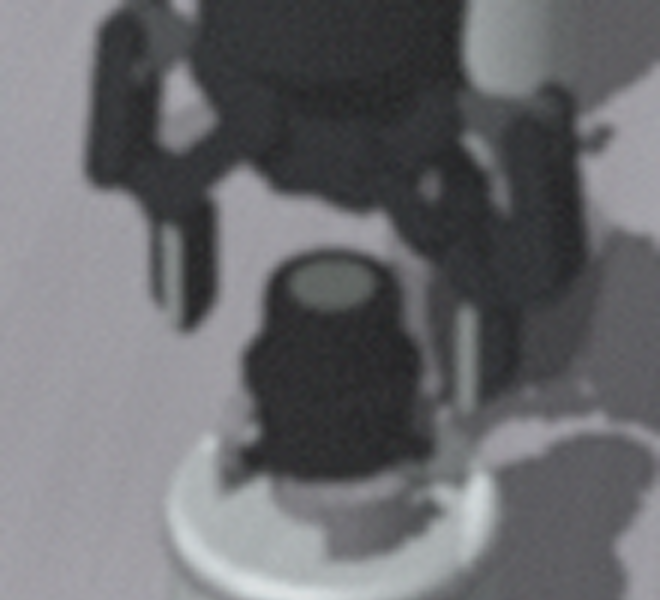

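The knob has sprung up clear of the catches. I raise the arm straight up and check.

Call:
apply_moves([
  {"tx":0,"ty":0,"tz":20,"rx":0,"ry":0,"rz":0,"jaw":1},
  {"tx":0,"ty":0,"tz":50,"rx":0,"ry":0,"rz":0,"jaw":1},
  {"tx":0,"ty":0,"tz":85,"rx":0,"ry":0,"rz":0,"jaw":1},
  {"tx":0,"ty":0,"tz":120,"rx":0,"ry":0,"rz":0,"jaw":1},
  {"tx":0,"ty":0,"tz":155,"rx":0,"ry":0,"rz":0,"jaw":1},
  {"tx":0,"ty":0,"tz":180,"rx":0,"ry":0,"rz":0,"jaw":1},
  {"tx":0,"ty":0,"tz":180,"rx":0,"ry":0,"rz":0,"jaw":1},
  {"tx":0,"ty":0,"tz":180,"rx":0,"ry":0,"rz":0,"jaw":1},
], grip_force=60)

```text
time_s: 8.1
position: [0.5065, 0.1805, 0.2939]
tool_rot: [[0.288, 0.957, 0.003], [0.957, -0.288, 0.002], [0.003, 0.002, -1.0]]
ft_force: [0.1, -0.2, -1.0]
grip_width: 0.0854
```

Run:
```python
from rig import env
from h import *
import cv2
im=env.get_image("side")["image"][...,::-1]
def crop(i,s): return cv2.resize(i[s],(400,400),interpolation=cv2.INTER_CUBIC)
old=cv2.imread("pics/side0.png")
A=np.s_[255:365,240:350];B=np.s_[145:255,265:375]
cv2.imwrite("pics/a8.png",np.hstack([crop(im,A),crop(im,B)]))
print("tall diff",cv2.absdiff(im,old)[155:250,300:342].mean())
print(proj("side",(.506,.1795,.146)),proj("side",(.506,.1795,.154)))
```

```text
tall diff 17.52598162071846
(np.float64(295.2272661116695), np.float64(271.1184479235101)) (np.float64(295.1982054817572), np.float64(267.32002881792465))
```

View pics/a8.png

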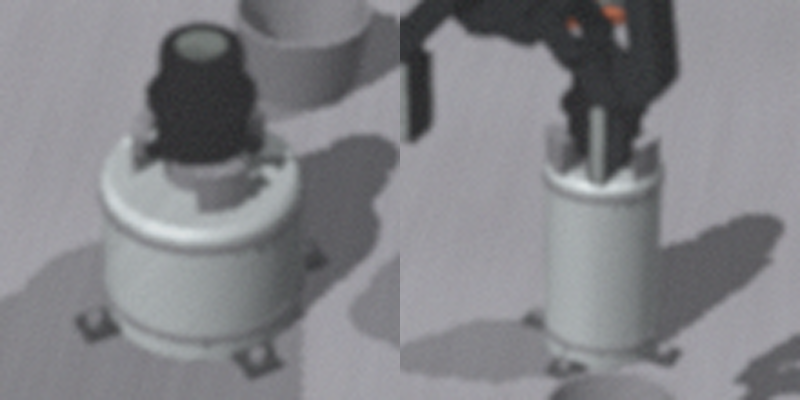

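The disc is now at side (295.3,267.1). The projection gives 267.3 for 8 mm above shut, so the cap is up and clear. The gripper hides the tall can's knob in this view, but nothing went near that can. I hand in.

```bash
python3 -c "
from rig import env
print(env.close_job())"
```

```text
the job is handed in; nothing more can be done
None
```

The squat can is open. I gripped its knob, pressed the cap about 7–8 mm down (around 11.5 N on the wrist), turned it 1.04 rad anticlockwise while pressed, and let go. The arm then rose straight up clear of it, and I handed the job in at about 8 s of the 40 s allowed.

- **Cap height:** the last side picture put the knob top at row 267.1. The projection is 267.3 for 8 mm above shut and 271.1 for shut, so the cap has sprung clear of its catches.
- **Turn angle:** the 1.04 rad is the tool's turn, not a direct reading of the cap. The torque stayed below 0.1 N m, so slip is unlikely.
- **Robot clear:** the wrist force was back to about zero, with the gripper open at 0.29 m.
- **Tall can:** the arm kept well away from it. In the last picture the gripper hid its knob, so my before-and-after image comparison told me nothing, and I did not confirm by eye that it is still shut.

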